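Refill the cedar bowl and stand the bottle tins up

ROBOT

A 6-joint arm with a two-finger parallel gripper is mounted at the origin on the work surface. World frame = base frame: x ahead of the robot, y to its left, z up, the work surface at z = 0. Lengths are in m, angles in rad, forces in N, time in s.
With the tool pointing down it reaches from about 0.25 to 0.775 m from the base axis. Payload 4 kg.
Tool frame: the origin (TCP) lies between the finger pads; the fingertips stand 14 mm ahead of it and the grasp point (between the pads) lies 5 mm behind it; z points along the fingers, y is the line along which they close (so a half turn about z gives the same grasp; the last joint's range is limited). The gripper opens to 94 mm and grips with 3 to 60 N. Pads are 16 mm wide; open, the fingers measure 119 mm over their backs; the gripper's body (75 mm by 177 mm) begins 78 mm behind the grasp point.
Start: joints at [1.196, 0.087, 1.371, -0, 1.684, -0.103], TCP at [0.148, 0.53, 0.22] pointing down, gripper open.
Joint ranges: [-3.1, 3.1], [-0.76, 2.03], [0.27, 2.55], [-1.08, 4.22], [0.17, 2.65], [-2.57, 2.57]. Speed limits (rad/s): [2.79, 2.79, 3.14, 3.14, 3.14, 3.14].

INTERFACE

Orientations are given as a 3x3 rotation matrix whose columns are the frame's x, y, z axes.
In Python, from station import env, camrig, kinematics gives the robot as it stands (env), with the cameras (camrig) and the kinematics (kinematics). Calls block until the motion is done:
- env.move_pose(position, orientation): joint-space move of the TCP to a pose.
- env.line_to(position, rot=None, speed=0.15, force_limit=None): straight line of the TCP; rot=None keeps the orientation; speed is the mean speed in m/s. With force_limit (N) it stops when the force on the tool has changed by that much, and returns True; else False.
- env.set_joints(angles): joint-space move.
- env.gripper_open() and env.grasp(force=None): open the fingers fully, or close them until they stop; force is the grip in N (None keeps the last).
- env.hold(seconds).
- kinematics.ik(position, orientation): joint angles nearest the present ones, or None.
- env.read_state(): the state.
- camrig.get_image(name): name is "scene" or "side" or "wrist"; returns the picture (400x640x3 uint8, blue, green, red); there is no depth.
- camrig.get_calibration(name): a dict with "K" (3x3 intrinsics, pixels), "distortion" ([k1, k2, p1, p2, k3] as OpenCV has them; the pictures are not rectified), "extrinsics" (4x4, takes a point from world to camera coordinates). Camera axes: x right, y up, looking along -z (the intrinsics and any distortion apply to the point x, -y, -z); pixel columns grow to the right and rows downward; lengths in m; the calibration is good to about 2 mm. A picture is of the moment at which its call begins: read the wrist's pose just before it. get_calibration takes no time and is no camera call; for the wrist camera it gives the pose at the moment of the call.
A pose or a line that the arm cannot do raises env.IKError and nothing moves.
- env.sign_off(): hands the job in; it is judged then, once.
The state is a dict: "time_s": time; "joint_pos": joint angles; "joint_vel": joint speeds; "joint_efforts": joint torques, N m; "eef_pos": TCP position; "tool_rot": TCP orientation; "ft_force": force on the tool from outside, world axes, zero at the start; "torque": the same for the moment, N m; "gripper_width": finger opening in m; "grip_force": force on a finger pad.
Only numpy, scipy, OpenCV 4.12 (cv2) and the standard library are available. Lean on these libraries where they do the work, as an engineer would, in place of code of your own. Each camera call takes 0.05 s, during which the arm holds its last target. There are 200 camera calls.

TASK

Get the shoe-care tier ready: take the white bowl, hold it under the mouth of the boot stand's chute, push the steel paddle in with the bowl so that all four cedar blocks slide out and are caught in it, draw back so the paddle springs shut, and set the bowl of blocks down on the low black tier. Also stand every bottle tin upright on that tier, heavy end down, and never set one on the tier heavy end up, for the bottle inside would leak; both ends look alike, so lift a tin to find out which end sinks. Leave the brush, the shoe trees and the multi-tool where they are.

Things in the scene. Friction and masses are not known exactly. Their poses are not given: they have to be found in the camera images.
- tin_1: Bottle tin 1 (2 or 3 of the 6 are there, the rest None): closed square tinplate tin, 180 x 50 x 50 mm, 0.66 to 0.78 kg, lying on the tiles between robot and tier, roughly broadside on to the robot. Origin at its centre, x along its length. Both ends look alike; a full bottle, most of the weight, is wedged inside at one end, so the centre of mass lies about 45 mm from the middle.
- tin_2: Bottle tin 2, like tin 1 (None if absent). Nothing tells which end is heavy, and it is not the same for all tins. Pinched at mid-length and lifted, the heavy end pulls down by about 0.3 N m: seen as a sag if gripped lightly, or felt at the wrist.
- tin_3: Bottle tin 3, like tin 1 (None if absent).
- tin_4: Bottle tin 4, like tin 1 (None if absent).
- tin_5: Bottle tin 5, like tin 1 (None if absent).
- tin_6: Bottle tin 6, like tin 1 (None if absent).
- block_1: Cedar freshener block 1 of 4: pale wood, 60 x 34 x 18 mm, 20 g, at first in single file lengthwise in the chute, against the stop. Origin at the centre of its 60 x 34 underside, z its 18 mm thickness.
- block_2: Cedar freshener block 2 of 4: pale wood, 60 x 34 x 18 mm, 20 g, at first in single file lengthwise in the chute, against the stop. Origin at the centre of its 60 x 34 underside, z its 18 mm thickness.
- block_3: Cedar freshener block 3 of 4: pale wood, 60 x 34 x 18 mm, 20 g, at first in single file lengthwise in the chute, against the stop. Origin at the centre of its 60 x 34 underside, z its 18 mm thickness.
- block_4: Cedar freshener block 4 of 4: pale wood, 60 x 34 x 18 mm, 20 g, at first in single file lengthwise in the chute, against the stop. Origin at the centre of its 60 x 34 underside, z its 18 mm thickness.
- bowl: White ceramic bowl, 180 mm across the rim, 72 mm high, foot 86 mm across; its 8 mm thick wall is straight and flares 30 degrees outward from vertical, so a gripper leaning 30 degrees outward pinches the rim squarely and stays clear of the chute. Inner floor 8 mm above the underside; 0.3 to 0.4 kg. Origin at the centre of its underside, z up. At first empty on the tier.
- tier: Low black steel tier, fixed: a flat plate 180 mm (its x) by 500 mm (its y) on short legs, its top 60 mm above the tiles. Origin under its centre at tile level. It has no rim.
- lip (a point): Middle of the chute's outlet edge, on the chute floor, 215 mm above the tiles; z up, -x the level direction in which blocks come out. Behind it the chute (52 mm wide, walls 34 mm high, black steel) rises 30 degrees towards +x for 270 mm, on a fixed two-tier boot stand whose posts begin 90 mm behind the lip and reach 128 mm to either side; it carries the shoe trees and brush.
- gate (a joint): Angle (rad) of the chute's sprung stop: 0 = shut (a stop plate in front of the lip holds the blocks), grows as the paddle is pushed in; blocks slide out above about 0.35, end stop at 0.5. It takes 2 N at first, 4 N fully in, and springs shut when let go. Open, the stop plate and its arms hang to 45 mm below the lip, from 15 mm in front of it to 60 mm behind.
- paddle (a point): Point on the outer face of the push paddle, a steel plate 70 mm wide hanging from 10 to 109 mm below the lip's level under the chute; this point is 64 mm below and (shut) 43 mm behind the lip. Pushed inward, along the lip's +x, by about 30 mm here it is fully in. A bowl's rim at this height pushes it with the chute's mouth over the bowl.
- brush: Orange plastic brush, 200 mm, on the stand's lower tier; leave alone.
- shoe_tree_1: Grey shoe tree, 230 mm (origin under its toe end), on the stand's upper tier beside the chute; leave alone.
- shoe_tree_2: The other grey shoe tree, on the other side of the chute; leave alone.
- multitool: Closed steel multi-tool, 100 x 32 x 19 mm, lying on the tiles beyond the tier; leave alone.

How it is judged:
By the outcome, as a careful person would: the job done as asked, in the order asked, and still so for the second after the job is handed in, with the robot touching nothing.
Of tin_1, tin_2, tin_3, tin_4, tin_5, tin_6 only 2 to 3 are there at a start; the rules pass over those that are not, and their reading is None.
At some moment in a run one of bowl may be knocked a few centimetres aside while the robot is not near it.
It also fails if it takes over 210 s, if anything falls off the work surface, if the arm or the gripper's body presses on something with over 40 N, if the wrist force passes 120 N, or if a joint passes its speed limit or range.

## Working session

There is one attempt and no reset: what is moved stays moved. The work goes in short steps, each a Python script; the robot and the scene stay as the last script left them, time stands still between calls to the robot, and variables do not carry over. Pictures are saved under pics/ and viewed, at most 14 in all, crops included, and the job is handed in when it is done.

```bash
mkdir -p pics; ls; python3 - <<'E'
from station import env, camrig, kinematics
import cv2, numpy as np
np.set_printoptions(precision=4,suppress=True)
for n in ("scene","side","wrist"):
    c=camrig.get_calibration(n); cv2.imwrite(f"pics/{n}0.png",camrig.get_image(n))
    print(n,c)
print(env.read_state())
E
```

```text
pics
station.py
scene {'K': array([[430.6586,   0.    , 313.0595],
       [  0.    , 430.6586, 200.5163],
       [  0.    ,   0.    ,   1.    ]]), 'distortion': array([0.0118, 0.    , 0.    , 0.    , 0.    ]), 'extrinsics': array([[-0.4831,  0.8754,  0.0172,  0.2596],
       [-0.6206, -0.3561,  0.6986,  0.2577],
       [ 0.6176,  0.3268,  0.7153, -1.6093],
       [ 0.    ,  0.    ,  0.    ,  1.    ]])}
side {'K': array([[391.995 ,   0.    , 317.1636],
       [  0.    , 391.995 , 200.4612],
       [  0.    ,   0.    ,   1.    ]]), 'distortion': array([0.0029, 0.    , 0.    , 0.    , 0.    ]), 'extrinsics': array([[ 0.9184, -0.3956,  0.0012, -0.5534],
       [ 0.2508,  0.5847,  0.7715, -0.3129],
       [-0.3059, -0.7083,  0.6362, -0.857 ],
       [ 0.    ,  0.    ,  0.    ,  1.    ]])}
wrist {'K': array([[350.293 ,   0.    , 319.1785],
       [  0.    , 350.293 , 201.7707],
       [  0.    ,   0.    ,   1.    ]]), 'distortion': array([-0.0208,  0.    ,  0.    ,  0.    ,  0.    ]), 'extrinsics': array([[ 0.2681,  0.9634, -0.0022, -0.5478],
       [-0.9254,  0.2569, -0.2786,  0.0285],
       [-0.2679,  0.0767,  0.9604, -0.392 ],
       [ 0.    ,  0.    ,  0.    ,  1.    ]])}
{'time_s': 0.15, 'joint_pos': array([ 1.1959,  0.0878,  1.3719,  0.    ,  1.6836, -0.1031]), 'joint_vel': array([ 0.0014, -0.0022, -0.004 , -0.0008,  0.0011,  0.0002]), 'joint_efforts': array([  0.001 , -34.0648, -30.2791,   0.0717,   0.0306,  -0.0001]), 'eef_pos': array([0.1475, 0.5294, 0.2186]), 'tool_rot': array([[-0.9633,  0.2684, -0.0006],
       [ 0.2684,  0.9633, -0.0016],
       [ 0.0002, -0.0017, -1.    ]]), 'ft_force': array([ 0.0347,  0.6254, -0.0107]), 'torque': array([ 0.0273, -0.0259, -0.0194]), 'grip_force': 0.0, 'gripper_width': 0.0941037968850339}
```

View pics/scene0.png

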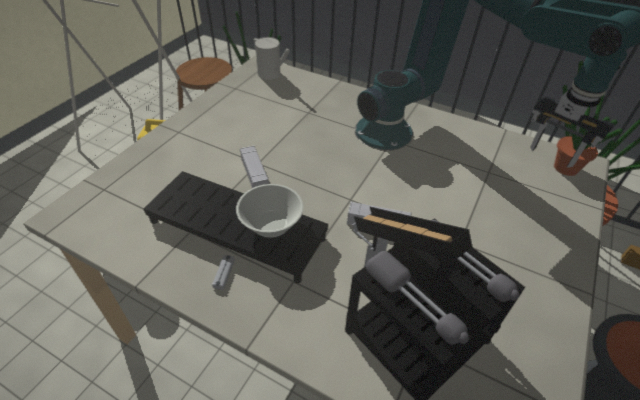

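View pics/side0.png

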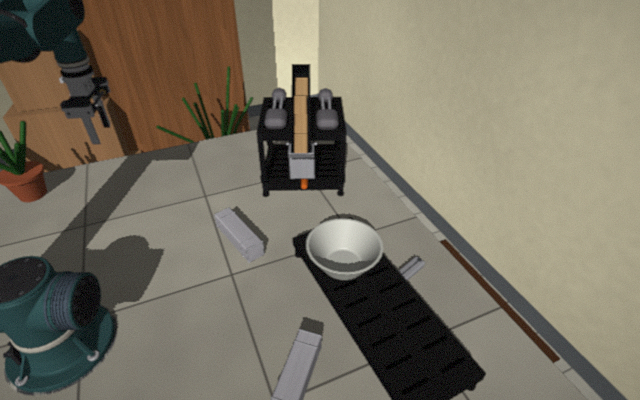

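Scene picture: tier (corners ~(182,172),(145,210),(297,275),(327,228)), bowl on it (270,212), one tin (253,165), another hidden behind the chute (430,222), multi-tool (222,272). Side picture: tins at (240,235) and (298,360), bowl (345,250), stop/paddle (302,165).

```bash
cat > h.py <<'E'
from station import env, camrig, kinematics
import cv2, numpy as np
np.set_printoptions(precision=4,suppress=True)
F=np.diag([1.,-1,-1])
def cam(n):
    c=camrig.get_calibration(n); E=np.array(c["extrinsics"]); return np.array(c["K"]),np.array(c["distortion"]),F@E[:3,:3],F@E[:3,3]
def ray(c,px):
    K,d,R,t=c
    u=cv2.undistortPoints(np.array(px,float).reshape(-1,1,2),K,d).reshape(-1,2)
    return -R.T@t, np.c_[u,np.ones(len(u))]@R
def plane(c,px,z):
    o,v=ray(c,px); return o+v*((z-o[2])/v[:,2])[:,None]
def proj(c,P):
    K,d,R,t=c; return cv2.projectPoints(np.array(P,float).reshape(-1,1,3),cv2.Rodrigues(R)[0],t,K,d)[0].reshape(-1,2)
def tri(c1,p1,c2,p2):
    a,u=ray(c1,p1);b,v=ray(c2,p2);u=u[0];v=v[0]
    s=np.linalg.lstsq(np.c_[u,-v],b-a,rcond=None)[0]
    A=a+s[0]*u;B=b+s[1]*v; return (A+B)/2,np.linalg.norm(A-B)
def crop(img,x0,y0,x1,y1,k,name):
    cv2.imwrite(name,cv2.resize(img[y0:y1,x0:x1],None,fx=k,fy=k,interpolation=cv2.INTER_CUBIC))
E
python3 - <<'E'
from h import *
s=cv2.imread("pics/scene0.png");d=cv2.imread("pics/side0.png")
crop(s,330,170,530,320,4,"pics/c1.png"); 
crop(d,200,60,500,285,2.6,"pics/c2.png")
c=cam("scene");e=cam("side")
print("tier",plane(c,[(182,172),(145,210),(297,275),(327,228)],.06))
print("tinB scene",plane(c,[(243,149),(252,147)],.05),"tinA/B side",plane(e,[(216,211),(231,208),(264,240),(303,319),(323,321)],.05))
E
```

```text
tier [[ 0.5911 -0.4385  0.06  ]
 [ 0.768  -0.4211  0.06  ]
 [ 0.7458  0.0676  0.06  ]
 [ 0.5704  0.0612  0.06  ]]
tinB scene [[ 0.3934 -0.3488  0.05  ]
 [ 0.3695 -0.3289  0.05  ]] tinA/B side [[ 0.3943  0.2484  0.05  ]
 [ 0.4369  0.2445  0.05  ]
 [ 0.4857  0.0828  0.05  ]
 [ 0.4915 -0.1801  0.05  ]
 [ 0.5293 -0.2017  0.05  ]]
```

View pics/c1.png

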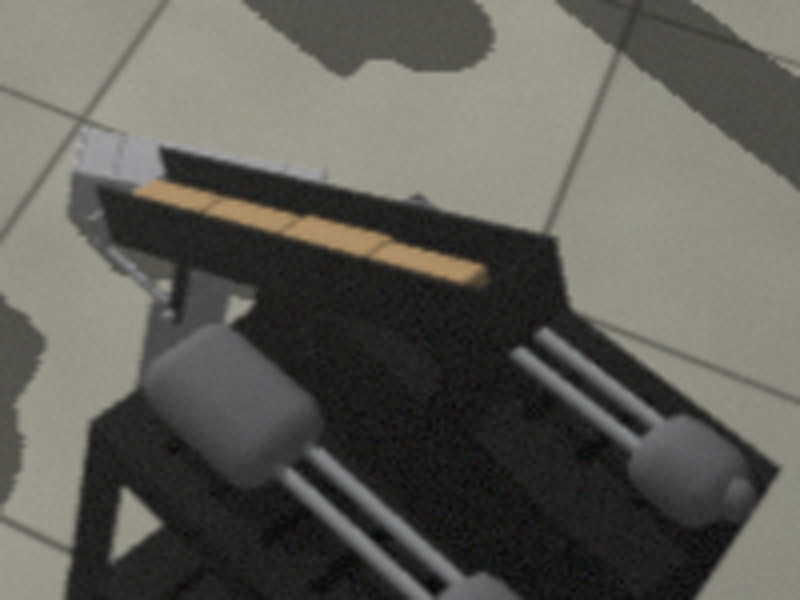

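View pics/c2.png

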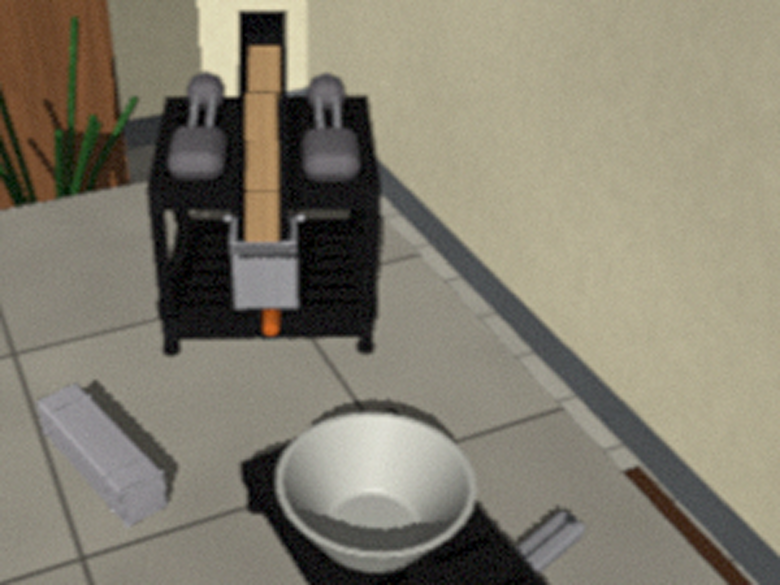

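Crops: chute points roughly +y in the world with four blocks in file; stop plate at scene (350,205)/side (302,165); back chute corners scene (468,229), side (292,65). I'll get rough numbers and take wrist views from above.

```bash
python3 - <<'E'
from h import *
c=cam("scene");e=cam("side");w=cam("wrist")
print("cams",-c[2].T@c[3],-e[2].T@e[3])
st=env.read_state();T=st["tool_rot"];p=-w[2].T@w[3]
print("wrist in tool",T.T@(p-st["eef_pos"]), "\n",T.T@w[2].T)
P,r=tri(c,[(468,229)],e,[(292.3,64.6)]);print("chute back L",P,r)
P,r=tri(c,[(371,207.5)],e,[(200+240/2.6,60+225/2.6)]);print("chute front L",P,r)
print("stop L top",tri(c,[(330+80/4,170+160/4)],e,[(200+230/2.6,60+242/2.6)]))
for n,a in(("a",(180,232)),):pass
E
```

```text
cams [1.2793 0.3904 0.9667] [ 0.3246 -0.6429  0.7873]
wrist in tool [ 0.082  -0.0013 -0.1648] 
 [[ 0.0003 -0.9603 -0.2788]
 [ 1.      0.0004 -0.0001]
 [ 0.0002 -0.2788  0.9603]]
chute back L [0.6959 0.3985 0.3777] 0.0025056679717202486
chute front L [0.6119 0.188  0.2467] 0.001853081046101739
stop L top (array([0.6084, 0.1538, 0.2348]), np.float64(0.041729180162035084))
```

```bash
cat >> h.py <<'E'
def down(yaw):
    c,s=np.cos(yaw),np.sin(yaw); return np.array([[c,s,0],[s,-c,0],[0,0,-1.]])
E
python3 - <<'E'
from h import *
for i,(p,y) in enumerate([((.45,-.12,.42),180),((.5,.12,.42),180)]):
    env.move_pose(p,down(np.radians(y))); env.hold(.3)
    w=cam("wrist"); im=camrig.get_image("wrist"); cv2.imwrite(f"pics/w{i}.png",im); np.savez(f"w{i}.npz",*w)
print(env.read_state()["time_s"])
E
```

```text
4.45
```

View pics/w0.png

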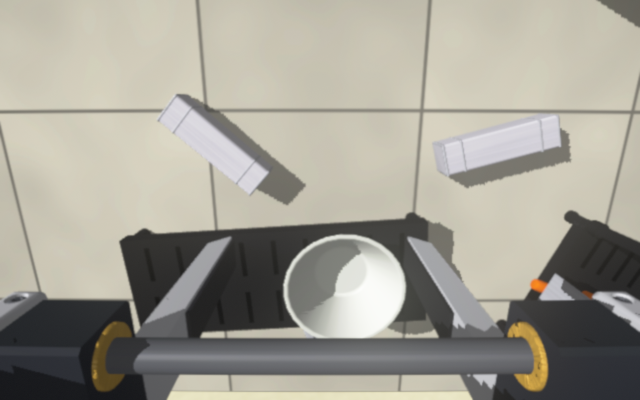

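View pics/w1.png

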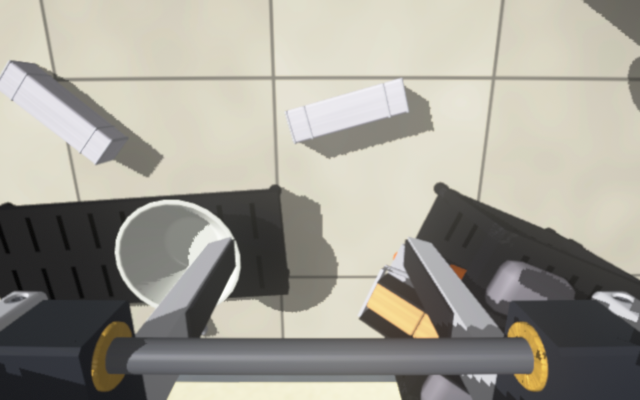

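Two tins only: w0 tins around (213,145) and (497,145), bowl rim around (345,287). The chute mouth is partly hidden by fingers in w1, so one more wrist view aligned with the chute.

```bash
python3 - <<'E'
from h import *
d=np.array([.371,.929,0]); lip=np.array([.644,.193,.215])
env.move_pose(lip-.06*d+[0,0,.245],down(np.radians(68.2))); env.hold(.3)
w=cam("wrist"); im=camrig.get_image("wrist"); cv2.imwrite("pics/w2.png",im); np.savez("w2.npz",*w)
w0=list(np.load("w0.npz").values()); im=cv2.imread("pics/w0.png")
hsv=cv2.cvtColor(im,cv2.COLOR_BGR2HSV)
m=((im[...,0].astype(int)>im[...,2].astype(int)+2)&(hsv[...,2]>100)).astype(np.uint8); m[230:]=0
m=cv2.morphologyEx(m,cv2.MORPH_OPEN,np.ones((5,5)))
cs=[k for k in cv2.findContours(m,0,2)[0] if cv2.contourArea(k)>800]
nad=-w0[2].T@w0[3]
for k in cs:
    P=plane(w0,k[:,0].astype(float),.05)[:,:2].astype(np.float32)
    (cx,cy),(a,b),ang=cv2.minAreaRect(P); B=cv2.boxPoints(((cx,cy),(a,b),ang))
    l=B[1]-B[0];q=B[2]-B[1]
    if np.linalg.norm(q)>np.linalg.norm(l): l,q=q,l
    l/=np.linalg.norm(l);q/=np.linalg.norm(q); c=np.zeros(2)
    for v,h in((l,.09),(q,.025)):
        s=P@v; n=nad[:2]@v; lo,hi=s.min(),s.max()
        c+=v*((hi-h) if (hi+lo)/2>n else lo+h)
    print("tin",c,"yaw",np.degrees(np.arctan2(l[1],l[0]))%180,"raw",cx,cy,a,b)
# bowl in side view
for n,f in(("side","side0"),("scene","scene0")):
    e=cam(n); im=cv2.imread(f"pics/{f}.png"); hsv=cv2.cvtColor(im,cv2.COLOR_BGR2HSV)
    print(n,im[225,345] if n=="side" else im[195,270])
    P0=proj(e,[(.64,-.06,.1)])[0].astype(int); print(P0)
# tier corners
print("tier w0",plane(w0,[(122,241),(411,219)],.06))
E
```

```text
tin [0.4321 0.1558] yaw 105.246735 raw 0.430576354265213 0.15074941515922546 0.055579595267772675 0.18901395797729492
tin [ 0.4344 -0.2786] yaw 48.532887 raw 0.43394485116004944 -0.28055310249328613 0.17652656137943268 0.0481448769569397
side [207 219 218]
[341 246]
scene [91 96 95]
[275 218]
tier w0 [[ 0.5866 -0.4409  0.06  ]
 [ 0.5482  0.0248  0.06  ]]
```

View pics/w2.png

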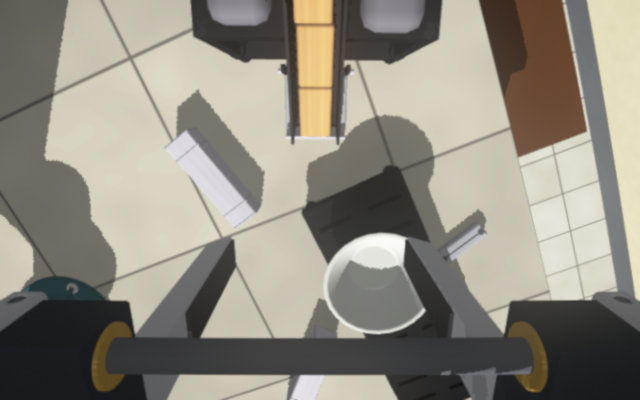

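```bash
python3 - <<'E'
from h import *
im=cv2.imread("pics/w2.png"); w=list(np.load("w2.npz").values())
crop(im,260,40,380,160,5,"pics/c3.png")
print("nadir",-w[2].T@w[3])
g=im[...,0].astype(int)
for r in (10,30): print(r,g[r,275:365].tolist())
def circ(w,im,box,z):
    x0,y0,x1,y1=box; s=im[y0:y1,x0:x1].astype(int)
    m=((s.min(2)>150)&(s.max(2)-s.min(2)<22)).astype(np.uint8)
    k=max(cv2.findContours(m,0,1)[0],key=cv2.contourArea)[:,0]
    h=cv2.convexHull(k)[:,0].astype(float)+[x0,y0]
    P=plane(w,h,z); A=np.c_[2*P[:,:2],np.ones(len(P))]; s=np.linalg.lstsq(A,(P[:,:2]**2).sum(1),rcond=None)[0]
    print("bowl",s[:2],"r",np.sqrt(s[2]+s[:2]@s[:2]),len(k))
for f,b in (("w0",(275,228,415,335)),):
    circ(list(np.load(f+".npz").values()),cv2.imread(f"pics/{f}.png"),b,.132)
circ(cam("side"),cv2.imread("pics/side0.png"),(295,205,395,270),.132)
circ(cam("scene"),cv2.imread("pics/scene0.png"),(230,180,308,240),.132)
E
```

```text
nadir [0.6507 0.2117 0.625 ]
10 [54, 54, 53, 53, 52, 54, 54, 58, 66, 72, 73, 65, 44, 33, 35, 38, 37, 46, 76, 106, 120, 126, 129, 130, 129, 127, 127, 127, 129, 131, 133, 133, 133, 132, 130, 130, 130, 130, 130, 129, 128, 127, 129, 131, 133, 133, 134, 135, 134, 132, 130, 129, 130, 130, 126, 118, 102, 80, 62, 64, 68, 68, 67, 68, 67, 64, 52, 42, 50, 62, 65, 64, 56, 48, 48, 52, 53, 53, 52, 53, 53, 53, 53, 54, 61, 81, 95, 102, 106, 110]
30 [55, 54, 55, 55, 55, 54, 55, 55, 57, 65, 72, 72, 65, 47, 37, 39, 42, 40, 38, 40, 54, 82, 106, 119, 125, 127, 127, 127, 126, 125, 128, 130, 132, 132, 133, 132, 131, 130, 130, 131, 130, 129, 130, 131, 133, 133, 134, 135, 136, 135, 134, 133, 133, 133, 132, 132, 128, 117, 99, 79, 70, 70, 70, 69, 65, 54, 46, 54, 65, 68, 64, 56, 49, 50, 54, 56, 55, 55, 56, 55, 55, 54, 55, 54, 54, 55, 54, 55, 54, 55]
bowl [ 0.6526 -0.0883] r 0.10301433218094626 413
bowl [ 0.6435 -0.0678] r 0.07467865548254025 242
bowl [ 0.6352 -0.0816] r 0.0872143295149558 221
```

View pics/c3.png

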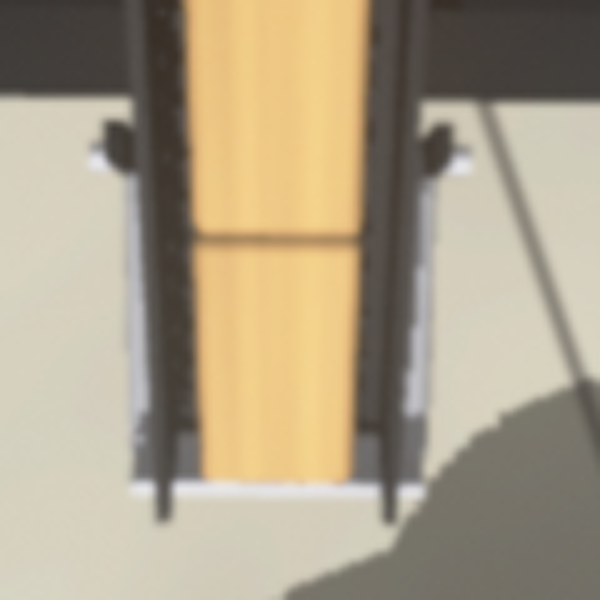

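```bash
python3 - <<'E'
from h import *
from scipy.optimize import least_squares
w0=list(np.load("w0.npz").values());w2=list(np.load("w2.npz").values())
for n,c,px in (("w0",w0,[(284,290),(405,288),(345,235),(300,255),(392,255)]),("w2",w2,[(324,285),(345,245),(376,233),(378,333)]),("side",cam("side"),[(306.2,246.5),(382.7,244.6),(344.2,218.8)])):
    P=plane(c,px,.132)[:,:2]
    s=least_squares(lambda c:np.linalg.norm(P-c,axis=1)-.09,P.mean(0)); print(n,s.x,s.fun)
print("lip",plane(w2,[(315.6,126.4)],.215),"tips",plane(w2,[(315.2,144),(292.6,144),(337.8,144)],.2444))
print("block joint",plane(w2,[(315.5,87.5)],.215+.03+.0156))
l=tri(cam("scene"),[(371,207.5)],w2,[(292.6,144)]);print(l)
print("tier corner w2",plane(w2,[(304,212),(391,168)],.06),plane(cam("scene"),[(182,172),(145,210),(297,275),(327,228)],.06))
for yaw in range(0,360,30):
    a=np.radians(yaw)
E
```

```text
w0 [ 0.6384 -0.0834] [-0.0015 -0.0021  0.0014 -0.0013 -0.0004]
w2 [ 0.638  -0.0845] [ 0.0002  0.     -0.0013 -0.0013]
side [ 0.6337 -0.0866] [-0.0015 -0.0015 -0.0001]
lip [[0.6364 0.1864 0.215 ]] tips [[0.6301 0.1711 0.2444]
 [0.6074 0.1801 0.2444]
 [0.6527 0.162  0.2444]]
block joint [[0.6521 0.2244 0.2606]]
(array([0.6062, 0.1833, 0.2411]), np.float64(0.007056421894752829))
tier corner w2 [[0.5596 0.0522 0.06  ]
 [0.7206 0.0692 0.06  ]] [[ 0.5911 -0.4385  0.06  ]
 [ 0.768  -0.4211  0.06  ]
 [ 0.7458  0.0676  0.06  ]
 [ 0.5704  0.0612  0.06  ]]
```

Crop c3: lip edge at row ≈126.4, mid column ≈315.6; wall tips at (292.6,144),(337.8,144); chute parallel to image columns so chute yaw ≈68°. Bowl ≈(0.638,-0.084), lip ≈(0.636,0.186). Scan grip azimuths for the bowl.

```bash
cat >> h.py <<'E'
D=np.array([np.cos(np.radians(68)),np.sin(np.radians(68)),0]); LIP=np.array([.6364,.1864,.215])
def rimrot(az,flip):
    o=np.array([np.cos(np.radians(az)),np.sin(np.radians(az)),0]);u=np.array([0,0,1.])
    z=-.5*o-.866025*u; y=(.866025*o-.5*u)*flip
    return np.c_[np.cross(y,z),y,z],o
def rimtcp(b,az,s=.012):  # b: bowl underside centre; s: grasp depth down the slanted wall
    _,o=rimrot(az,1); s=s+.005
    return np.array(b)+o*(.0854-.5*s)+[0,0,.072-.866*s]
E
python3 - <<'E'
from h import *
b0=np.array([.638,-.084,.06])
push=LIP-.012*D; push[2]=.155-.072
for az in range(180,270,10):
  for fl in(1,-1):
    R,o=rimrot(az,fl); out=[]
    for b in (b0,b0+[0,0,.12],push-.12*D,push,[.66,-.09,.06]):
        q=kinematics.ik(rimtcp(b,az),R); out.append(None if q is None else q)
    print(az,fl,"FAIL" if any(q is None for q in out) else np.round(out[0],2).tolist()+np.round(out[3],2).tolist())
E
```

```text
180 1 FAIL
180 -1 [-0.35, -0.17, 1.92, 0.22, 0.91, -0.44, 0.29, -0.14, 1.84, -0.18, 0.94, 0.36]
190 1 FAIL
190 -1 [-0.45, -0.14, 1.89, 0.36, 0.98, -0.76, 0.19, -0.17, 1.87, -0.01, 0.92, 0.02]
200 1 FAIL
200 -1 [-0.52, -0.08, 1.84, 0.45, 1.07, -1.02, 0.09, -0.17, 1.87, 0.16, 0.94, -0.32]
210 1 [-0.57, -0.01, 1.76, 0.5, 1.17, 1.9, -0.01, -0.14, 1.84, 0.31, 1.0, 2.5]
210 -1 [-0.57, -0.01, 1.76, 0.5, 1.17, -1.24, -0.01, -0.14, 1.84, 0.31, 1.0, -0.64]
220 1 [-0.6, 0.08, 1.68, 0.53, 1.28, 1.71, -0.09, -0.09, 1.8, 0.41, 1.08, 2.23]
220 -1 [-0.6, 0.08, 1.68, 0.53, 1.28, -1.43, -0.09, -0.09, 1.8, 0.41, 1.08, -0.92]
230 1 [-0.62, 0.17, 1.58, 0.53, 1.38, 1.55, -0.15, -0.02, 1.73, 0.48, 1.18, 1.99]
230 -1 [-0.62, 0.17, 1.58, 0.53, 1.38, -1.59, -0.15, -0.02, 1.73, 0.48, 1.18, -1.15]
240 1 [-0.62, 0.26, 1.47, 0.52, 1.48, 1.41, -0.18, 0.06, 1.65, 0.51, 1.28, 1.8]
240 -1 [-0.62, 0.26, 1.47, 0.52, 1.48, -1.73, -0.18, 0.06, 1.65, 0.51, 1.28, -1.34]
250 1 [-0.61, 0.35, 1.36, 0.5, 1.58, 1.28, -0.2, 0.15, 1.56, 0.53, 1.38, 1.63]
250 -1 [-0.61, 0.35, 1.36, 0.5, 1.58, -1.86, -0.2, 0.15, 1.56, 0.53, 1.38, -1.51]
260 1 [-0.58, 0.44, 1.24, 0.48, 1.68, 1.16, -0.21, 0.24, 1.45, 0.53, 1.49, 1.48]
260 -1 [-0.58, 0.44, 1.24, 0.48, 1.68, -1.98, -0.21, 0.24, 1.45, 0.53, 1.49, -1.66]
```

```bash
cat >> h.py <<'E'
def bowldiff(ref="pics/side0.png",box=(290,200,400,290)):
    a=cv2.imread(ref).astype(int); b=camrig.get_image("side").astype(int); x0,y0,x1,y1=box
    return (abs(a-b).max(2)[y0:y1,x0:x1]>40).mean()
E
python3 - <<'E'
from h import *
az=215;R,o=rimrot(az,-1);b=np.array([.6375,-.0845,.06])
p=rimtcp(b,az)
env.move_pose(p-.13*R[:,2]+[0,0,.05],R)
print("diff",bowldiff())
env.line_to(p-.03*R[:,2],speed=.2)
print("touch",env.line_to(p,speed=.06,force_limit=6))
f0=env.read_state()["ft_force"]
env.grasp(40); s=env.read_state(); print(s["gripper_width"],s["grip_force"],s["ft_force"]-f0,s["eef_pos"]-p)
env.line_to(p+[0,0,.05],speed=.1); env.hold(.3)
s=env.read_state();print(s["ft_force"],s["gripper_width"],s["time_s"])
cv2.imwrite("pics/s1.png",camrig.get_image("side"));a=camrig.get_image("side");c=camrig.get_image("scene")
v=np.hstack([cv2.resize(a[130:350,220:470],None,fx=1.55,fy=1.55),cv2.resize(c[100:320,150:400],None,fx=1.55,fy=1.55)]);cv2.imwrite("pics/m1.png",v);print(v.shape)
E
```

```text
diff 0.12292929292929293
touch False
0.006432028061217303 39.262874105843366 [3.2319 0.4543 2.8873] [ 0.0013 -0.0003  0.0014]
[-0.0775 -0.7883 -3.2431] 0.0062425885524278555 11.95
(341, 776, 3)
```

View pics/m1.png

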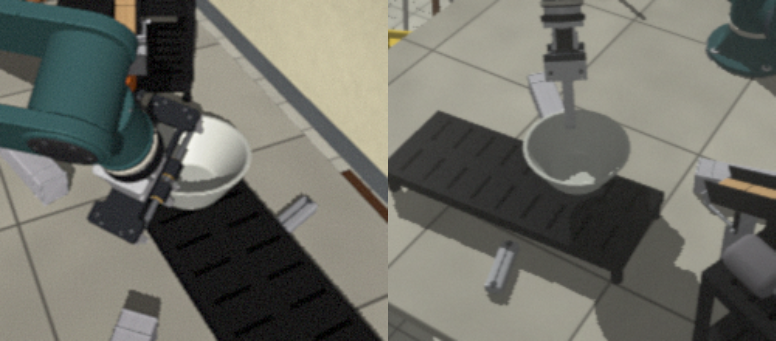

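```bash
python3 - <<'E'
from h import *
st=env.read_state();az=215;R,o=rimrot(az,-1)
b=st["eef_pos"]-rimtcp([0,0,0],az)
a=np.linspace(0,2*np.pi,61);ring=b+np.c_[.09*np.cos(a),.09*np.sin(a),0*a+.072]
print("b",b,"rot err",np.degrees(np.arccos((np.trace(R.T@st["tool_rot"])-1)/2)))
for n,off in(("scene",(150,100,388)),("side",(220,130,0))):
    p=proj(cam(n),ring); q=(p-off[:2])*1.55+[off[2],0]
    print(n,"left",q[q[:,0].argmin()],"right",q[q[:,0].argmax()],"top",q[q[:,1].argmin()],"bot",q[q[:,1].argmax()])
E
```

```text
b [ 0.6374 -0.0845  0.1097] rot err 0.07282739609849029
scene left [514.7177 148.3969] right [623.3088 144.2451] top [572.137  108.3735] bot [566.1427 184.5678]
side left [133.7564 151.7548] right [259.0882 157.4685] top [193.4862 112.3936] bot [199.2175 199.1529]
```

The bowl is held, but its rim lies about 13 mm tangentially from where the grasp assumed (seen scene rim 523–630 vs predicted 515–623), so it was probably knocked before the grasp. Set it back, look, and regrasp squarely.

```bash
cat >> h.py <<'E'
from scipy.optimize import least_squares
def bowlfit(c,im,c0,z,r=.09):
    g=cv2.GaussianBlur(cv2.cvtColor(im,cv2.COLOR_BGR2GRAY),(3,3),0).astype(np.float32)
    rr=np.arange(.06,.125,.001)
    for it in range(3):
        pts=[]
        for a in np.radians(np.arange(0,360,5)):
            u=np.array([np.cos(a),np.sin(a)]); P=np.c_[c0+rr[:,None]*u,np.full(len(rr),z)]
            p=proj(c,P).astype(np.float32); 
            if not((p>2).all() and (p[:,0]<637).all() and (p[:,1]<397).all()): continue
            v=cv2.remap(g,p[:,:1],p[:,1:],cv2.INTER_LINEAR)[:,0]; d=v[:-5]-v[5:]
            i=d.argmax()
            if d[i]>40: pts.append(P[i+2,:2]+u*.0005)
        pts=np.array(pts)
        s=least_squares(lambda q:np.linalg.norm(pts-q,axis=1)-r,c0,loss="soft_l1",f_scale=.002); c0=s.x
    e=np.linalg.norm(pts-c0,axis=1)-r
    return c0,len(pts),(abs(e)<.004).sum()
E
python3 - <<'E'
from h import *
az=215;R,o=rimrot(az,-1);st=env.read_state();p=st["eef_pos"]
print("down",env.line_to([p[0],p[1],p[2]-.0495],speed=.06,force_limit=8),env.read_state()["eef_pos"]-p)
env.gripper_open()
env.line_to(env.read_state()["eef_pos"]-.15*R[:,2],speed=.2)
env.move_pose((.45,-.12,.42),down(np.pi)); env.hold(.3)
w=cam("wrist"); im=camrig.get_image("wrist"); cv2.imwrite("pics/w3.png",im)
print("w",bowlfit(w,im,np.array([.63,-.08]),.132))
im=camrig.get_image("side");cv2.imwrite("pics/s3.png",im);print("side",bowlfit(cam("side"),im,np.array([.63,-.08]),.132))
im=camrig.get_image("scene");print("scene",bowlfit(cam("scene"),im,np.array([.63,-.08]),.132))
w0=list(np.load("w0.npz").values());print("old w0",bowlfit(w0,cv2.imread("pics/w0.png"),np.array([.63,-.08]),.132))
print("old side",bowlfit(cam("side"),cv2.imread("pics/side0.png"),np.array([.63,-.08]),.132))
print("old scene",bowlfit(cam("scene"),cv2.imread("pics/scene0.png"),np.array([.63,-.08]),.132),env.read_state()["time_s"])
E
```

```text
down True [-0.0005  0.     -0.0483]
w (array([ 0.6309, -0.0804]), 72, np.int64(57))
side (array([ 0.6293, -0.0812]), 59, np.int64(50))
scene (array([ 0.6313, -0.0779]), 39, np.int64(39))
old w0 (array([ 0.6344, -0.0845]), 72, np.int64(57))
old side (array([ 0.6328, -0.0856]), 59, np.int64(50))
old scene (array([ 0.6352, -0.082 ]), 39, np.int64(39)) 16.3833
```

```bash
python3 - <<'E'
from h import *
az=215;R,o=rimrot(az,-1);b=np.array([.6305,-.0800,.06])
p=rimtcp(b,az)
env.move_pose(p-.10*R[:,2],R)
print("fit",bowlfit(cam("side"),camrig.get_image("side"),b[:2],.132))
print("touch",env.line_to(p,speed=.1,force_limit=6))
f0=env.read_state()["ft_force"]
env.grasp(40); s=env.read_state(); print(s["gripper_width"],s["ft_force"]-f0,s["eef_pos"]-p)
env.line_to(p+[0,0,.05],speed=.1); env.hold(.3)
s=env.read_state();b=s["eef_pos"]-rimtcp([0,0,0],az);print(b,s["ft_force"],s["time_s"])
for n in("side","scene"):
    im=camrig.get_image(n);cv2.imwrite(f"pics/{n}4.png",im)
    for dz in(-.006,0,.006): print(n,dz,bowlfit(cam(n),im,b[:2],b[2]+.072+dz))
E
```

```text
fit (array([ 0.6274, -0.0802]), 55, np.int64(36))
touch False
0.006250287128279274 [2.921  2.1161 1.2659] [0.0011 0.0003 0.0013]
[ 0.6301 -0.0798  0.1092] [ 0.3598  1.0222 -3.3462] 20.7667
side -0.006 (array([ 0.6363, -0.0924]), 51, np.int64(8))
side 0 (array([ 0.6342, -0.097 ]), 49, np.int64(9))
side 0.006 (array([ 0.6311, -0.1023]), 48, np.int64(11))
scene -0.006 (array([ 0.625 , -0.0777]), 25, np.int64(25))
scene 0 (array([ 0.6291, -0.0739]), 24, np.int64(24))
scene 0.006 (array([ 0.6334, -0.0703]), 24, np.int64(24))
```

```bash
python3 - <<'E'
from h import *
az=215;R,o=rimrot(az,-1); corr=np.array([.001,-.002,0])
T=lambda k:rimtcp(np.r_[(LIP+k*D)[:2],.153-.072]+corr,az)
p=env.read_state()["eef_pos"]
a=T(-.15); env.line_to(a,speed=.12)
env.line_to(T(-.065),speed=.08); env.hold(.2); f0=env.read_state()["ft_force"]
hit=env.line_to(T(-.005),speed=.04,force_limit=7.5)
s=env.read_state(); c=s["eef_pos"]-rimtcp([0,0,0],az)-corr
print(hit,"bowl rel lip along D",(c-LIP)@D,"force",(s["ft_force"]-f0)@D)
env.hold(1.2); s=env.read_state();print((s["ft_force"]-f0),s["time_s"])
a=camrig.get_image("side");c=camrig.get_image("scene");cv2.imwrite("pics/side5.png",a)
v=np.hstack([cv2.resize(a[50:250,220:420],None,fx=2,fy=2),cv2.resize(c[140:340,290:490],None,fx=2,fy=2)]);cv2.imwrite("pics/m2.png",v)
E
```

```text
True bowl rel lip along D -0.012873410864958145 force -3.433133912551184
[ 0.5127 -3.2958 -3.5598] 26.0083
```

View pics/m2.png

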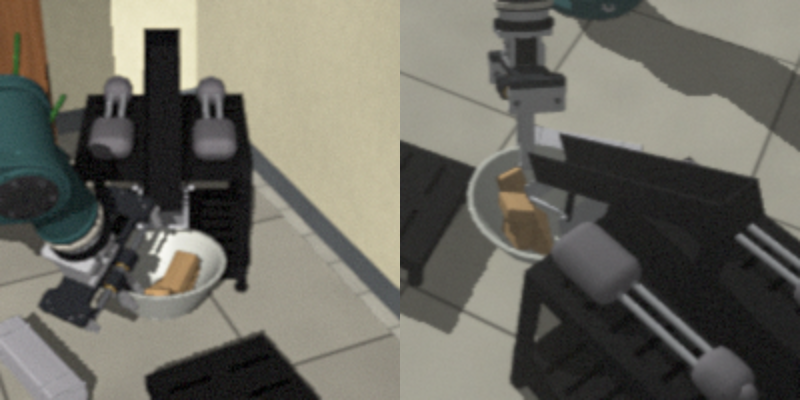

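The chute is empty and the blocks lie in the bowl (left half at (175,275), right half at (525,215)), away from the inner finger. Draw back and set the bowl down.

```bash
python3 - <<'E'
from h import *
az=215;R,o=rimrot(az,-1); corr=np.array([.001,-.002,0])
T=lambda k:rimtcp(np.r_[(LIP+k*D)[:2],.153-.072]+corr,az)
env.line_to(T(-.16),speed=.08); env.hold(.3)
print("lifted",env.read_state()["ft_force"]); 
b=np.array([.661,-.06,.06])+corr
env.line_to(rimtcp(b+[0,0,.04],az),speed=.1); env.hold(.3); print(env.read_state()["ft_force"])
cv2.imwrite("pics/scene6.png",camrig.get_image("scene"))
env.line_to(rimtcp(b+[0,0,.01],az),speed=.05)
print(env.line_to(rimtcp(b-[0,0,.006],az),speed=.03,force_limit=4)); s=env.read_state()
print(s["eef_pos"]-rimtcp(b,az),s["ft_force"])
env.gripper_open(); env.line_to(env.read_state()["eef_pos"]-.16*R[:,2],speed=.15)
env.move_pose((.45,-.12,.42),down(np.pi)); env.hold(.3)
w=cam("wrist"); im=camrig.get_image("wrist"); cv2.imwrite("pics/w7.png",im);np.savez("w7.npz",*w)
print("w",bowlfit(w,im,b[:2],.132))
for n in("side","scene"):
    im2=camrig.get_image(n);cv2.imwrite(f"pics/{n}7.png",im2);print(n,bowlfit(cam(n),im2,b[:2],.132))
k=np.hstack([cv2.resize(im[:330,80:460],None,fx=1.05,fy=1.05)[:346],cv2.resize(cv2.imread("pics/scene7.png")[130:310,180:390],(400,346))]);cv2.imwrite("pics/m3.png",k)
print(env.read_state()["time_s"],k.shape)
E
```

```text
lifted [-0.8185  0.3818 -4.0565]
[-0.1414  0.2695 -3.431 ]
True
[ 0.0006 -0.0005  0.0023] [ 0.0532 -0.3339  3.4373]
w (array([ 0.6595, -0.0628]), 60, np.int64(45))
side (array([ 0.6576, -0.0635]), 49, np.int64(40))
scene (array([ 0.6601, -0.0591]), 41, np.int64(41))
35.1417 (346, 799, 3)
```

View pics/m3.png

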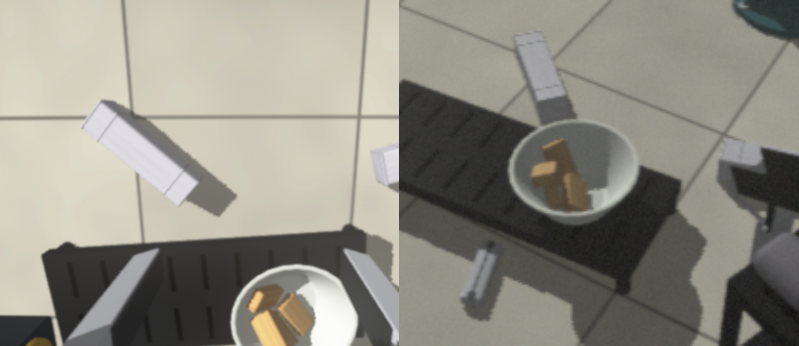

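Bowl sits at ≈(0.659,-0.062) on the tier, with at least three blocks visible in it ((265,298),(268,330),(293,312)). Check for stray block colours, and scan pick/place poses for the tins.

```bash
cat >> h.py <<'E'
Z=np.array([0,0,1.])
def uv(az): return np.array([np.cos(np.radians(az)),np.sin(np.radians(az)),0])
def tilt(az,th,sg):   # tool tilted th deg from straight down towards azimuth az; y horizontal
    f=uv(az); z=np.sin(np.radians(th))*f-np.cos(np.radians(th))*Z; y=sg*np.cross(Z,f)
    return np.c_[np.cross(y,z),y,z]
E
python3 - <<'E'
from h import *
for n in("scene","side"):
    im=cv2.imread(f"pics/{n}7.png");h=cv2.cvtColor(im,cv2.COLOR_BGR2HSV)
    m=cv2.inRange(h,(8,90,40),(22,255,255));_,_,st,ce=cv2.connectedComponentsWithStats(m)
    print(n,[(c.round().tolist(),int(s[4])) for s,c in zip(st[1:],ce[1:]) if s[4]>15])
tins={"A":((.4321,.1558),105.2),"B":((.4344,-.2786),48.5)}
P={"A":(.672,-.24),"B":(.677,-.34)}
for n,((x,y),az0) in tins.items():
  for fl in(0,180):
    res=[]
    for al in(0,15,30,45):
      for sg in(1,-1):
        R=tilt(az0+fl,-al,sg)
        if any(kinematics.ik((x,y,z),R) is None for z in(.025,.15)): continue
        for a2 in range(-110,71,15):
          R2=tilt(a2,90-al,sg)
          g=np.array([*P[n],.06+.07])
          if all(kinematics.ik(g+[0,0,d],R2) is not None for d in(0,.06)): res.append((al,sg,a2))
    d={}
    for r in res: d.setdefault(r[:2],[]).append(r[2])
    print(n,az0+fl,d)
E
```

```text
scene [([306.0, 30.0], 22), ([203.0, 71.0], 1208), ([572.0, 156.0], 895), ([610.0, 205.0], 331), ([260.0, 205.0], 16), ([256.0, 218.0], 78), ([271.0, 229.0], 131), ([632.0, 256.0], 322), ([625.0, 349.0], 1257)]
side [([131.0, 89.0], 21357), ([230.0, 107.0], 102), ([233.0, 126.0], 46), ([238.0, 129.0], 39), ([304.0, 184.0], 81), ([358.0, 246.0], 656), ([502.0, 303.0], 951)]
A 105.2 {(0, -1): [-50, -35, -20, -5, 10, 25, 40, 55, 70], (15, -1): [-35, -20, -5, 10, 25, 40, 55, 70], (30, -1): [-5, 10, 25, 40, 55, 70], (45, -1): [-35, -20, -5, 10, 25, 40, 55, 70]}
A 285.2 {(0, 1): [-50, -35, -20, -5, 10, 25], (15, 1): [-35, -20], (30, 1): [-110, -95], (45, 1): [-110, -95, -80, -65, -50, -35, -20, -5]}
B 48.5 {(0, -1): [-50, -35, -20, -5, 10, 25, 40, 55, 70], (15, -1): [-35, -20, -5, 10, 25, 40, 55, 70], (30, -1): [-20, -5, 10, 25, 40, 55, 70], (45, -1): [-50, -35, -20, -5, 10, 25, 40, 55, 70]}
B 228.5 {(0, 1): [-50, -35, -20, -5, 10], (15, 1): [-35, -20], (30, 1): [-110, -95], (45, 1): [-110, -95, -80, -65, -50, -35, -20]}
```

No stray blocks on the tiles; chute empty. Now weigh both tins at mid-length.

```bash
python3 - <<'E'
from h import *
tins={"B":((.4344,-.2786),48.5),"A":((.4321,.1558),105.2)}
for n,((x,y),az) in tins.items():
    R=tilt(az,0,-1); 
    env.move_pose((x,y,.15),R); print("touch",env.line_to((x,y,.023),speed=.12,force_limit=8))
    env.grasp(60); env.hold(.2); w=env.read_state()["gripper_width"]; 
    env.line_to((x,y,.063),speed=.1); env.hold(.4); s=env.read_state()
    t=s["torque"]; f=s["ft_force"]; c=np.array([t[1],-t[0]])/abs(f[2])
    print(n,"w",w,"f",f,"t",t,"com along axis",c@uv(az)[:2],s["time_s"])
    cv2.imwrite(f"pics/weigh{n}.png",camrig.get_image("wrist"))
    print(env.line_to((x,y,.022),speed=.05,force_limit=10)); env.gripper_open(); s=env.read_state(); print(s["ft_force"],s["torque"]); env.line_to((x,y,.15),speed=.2)
    env.hold(.2); s=env.read_state(); print("empty",s["ft_force"],s["torque"])
env.move_pose((.45,-.12,.42),down(np.pi)); env.hold(.3)
w=cam("wrist"); im=camrig.get_image("wrist"); cv2.imwrite("pics/w8.png",im)
m=((im[...,0].astype(int)>im[...,2].astype(int)+2)&(im.max(2)>100)).astype(np.uint8); m[230:]=0
m=cv2.morphologyEx(m,cv2.MORPH_OPEN,np.ones((5,5)))
for k in cv2.findContours(m,0,2)[0]:
    if cv2.contourArea(k)<800: continue
    P=plane(w,k[:,0].astype(float),.05)[:,:2].astype(np.float32); print(cv2.minAreaRect(P))
print("bowl",bowlfit(w,im,np.array([.66,-.062]),.132),env.read_state()["time_s"])
E
```

```text
touch False
B w 0.049745307415200515 f [-0.1718 -0.6281 -6.2373] t [-0.2772  0.2937  0.0015] com along axis 0.06449290855939144 39.9917
True
[ 0.6207  0.574  -0.3868] [-0.0605  0.0575  0.0283]
empty [-1.0328 -0.4957 -1.0515] [-0.0668  0.1181  0.0096]
touch False
A w 0.050095451681243075 f [-0.7518 -0.2642 -7.2276] t [0.2655 0.1185 0.0194] com along axis -0.03974339468356258 47.3333
True
[-0.1172  0.3589  0.0449] [-0.0467  0.0112  0.0107]
empty [0.7767 0.0568 0.7747] [-0.0813  0.0246  0.032 ]
((0.42657244205474854, 0.14923807978630066), (0.0564797967672348, 0.18865907192230225), 16.473478317260742)
((0.4313003420829773, -0.2782728672027588), (0.17665579915046692, 0.048510581254959106), 47.84299850463867)
bowl (array([ 0.6592, -0.0627]), 62, np.int64(46)) 51.9833
```

Heavy ends: B towards azimuth +48°, A towards the -105° end (its -y end); torques 0.3–0.4 N m, unambiguous. Re-yaw tin B on the tiles first so it can be tipped with the wrist camera up; check IK.

```bash
python3 - <<'E'
from h import *
gB=np.array([.42,-.25]);gA=np.array([.429,.1545])-.02*uv(106)[:2]
for n,g,f,pl in(("B",gB,150,(.680,-.385)),("A",gA,106,(.672,-.275))):
  for al in(0,10,15,20,30):
    R=tilt(f,-al,-1); ok=[kinematics.ik((*g,z),R) is not None for z in(.025,.2,.3)]
    good=[a for a in range(-40,21,5) if all(kinematics.ik((*pl,z),tilt(a,90-al,-1)) is not None for z in(.13,.2,.28)) and all(kinematics.ik(np.array([*pl,.13])-d*tilt(a,90-al,-1)[:,2],tilt(a,90-al,-1)) is not None for d in(.06,.13))]
    print(n,al,ok,good)
print([kinematics.ik((*gB,.05),tilt(a,0,-1)) is not None for a in(48,0,-30,150)])
E
```

```text
B 0 [True, True, True] [-40, -35, -30, -25, -20, -15, -10, -5, 0, 5, 10, 15, 20]
B 10 [True, True, True] [-40, -35, -30, -25, -20, -15, -10, -5, 0, 5, 10, 15, 20]
B 15 [True, True, True] [-25, -20, -15, -10, -5, 0, 5, 10, 15, 20]
B 20 [True, True, True] [-25, -20, -15, -10, -5, 0, 5, 10, 15, 20]
B 30 [True, True, True] [-25, -20, -15, -10, -5, 0, 5, 10, 15, 20]
A 0 [True, True, True] [-40, -35, -30, -25, -20, -15, -10, -5, 0, 5, 10, 15, 20]
A 10 [True, True, True] [-35, -30, -25, -20, -15, -10, -5, 0, 5, 10, 15, 20]
A 15 [True, True, True] [-20, -15, -10, -5, 0, 5, 10, 15, 20]
A 20 [True, True, True] [-20, -15, -10, -5, 0, 5, 10, 15, 20]
A 30 [True, True, True] [-20, -15, -10, -5, 0, 5, 10, 15, 20]
[True, True, True, True]
```

```bash
cat >> h.py <<'E'
def tcp(g,R): return np.array(g)+.005*R[:,2]
def stand(g2,f,pl,a2,al=15,zg=.13):
    """pick lying tin at g2 (heavy end towards -f), tip it upright and set it on the tier at pl"""
    R=tilt(f,-al,-1); R2=tilt(a2,90-al,-1); p=tcp((*g2,.028),R)
    env.move_pose(p-.12*R[:,2],R); print("touch",env.line_to(p,speed=.12,force_limit=8))
    env.grasp(60); env.hold(.2); print("w",env.read_state()["gripper_width"])
    env.line_to(p+[0,0,.06],speed=.1); env.hold(.2); s=env.read_state(); print("f",s["ft_force"],"t",s["torque"])
    env.line_to(p+[0,0,.28],speed=.2)
    t=tcp((*pl,zg),R2)
    env.move_pose(t+[0,0,.17],R2); env.line_to(t+[0,0,.015],speed=.12); env.hold(.2)
    print("set",env.line_to(t-[0,0,.012],speed=.03,force_limit=4)); s=env.read_state(); print("dz",s["eef_pos"]-t,"f",s["ft_force"])
    return R2,t
def back(R2):
    env.gripper_open(); p=env.read_state()["eef_pos"]; env.line_to(p-.14*R2[:,2],speed=.12)
    env.line_to(p-.14*R2[:,2]+[0,0,.12],speed=.2)
E
python3 - <<'E'
from h import *
R=tilt(48,0,-1); c=np.array([.433,-.278]); g=c+.02*uv(48)[:2]
env.move_pose((*g,.15),R); print(env.line_to((*g,.023),speed=.12,force_limit=8)); env.grasp(60)
env.line_to((*g,.09),speed=.1)
gB=np.array([.42,-.25]); R=tilt(-30,0,-1); env.move_pose((*gB,.09),R)
env.line_to((*gB,.035),speed=.1); print(env.line_to((*gB,.018),speed=.04,force_limit=5),env.read_state()["eef_pos"][2])
env.gripper_open(); env.line_to((*gB,.15),speed=.2)
R2,t=stand(gB,150,(.680,-.385),0)
a=camrig.get_image("side");c=camrig.get_image("scene");cv2.imwrite("pics/side9.png",a)
v=np.hstack([cv2.resize(a[200:400,290:490],None,fx=2,fy=2),cv2.resize(c[100:300,130:330],None,fx=2,fy=2)]);cv2.imwrite("pics/m4.png",v)
print(env.read_state()["time_s"])
E
```

```text
False
True 0.02274952419107772
touch False
w 0.049916718789926595
f [-0.3559  0.6795 -7.2359] t [ 0.2747  0.5546 -0.0066]
set True
dz [-0.     -0.      0.0012] f [0.0023 0.7113 4.2427]
71.2083
```

View pics/m4.png

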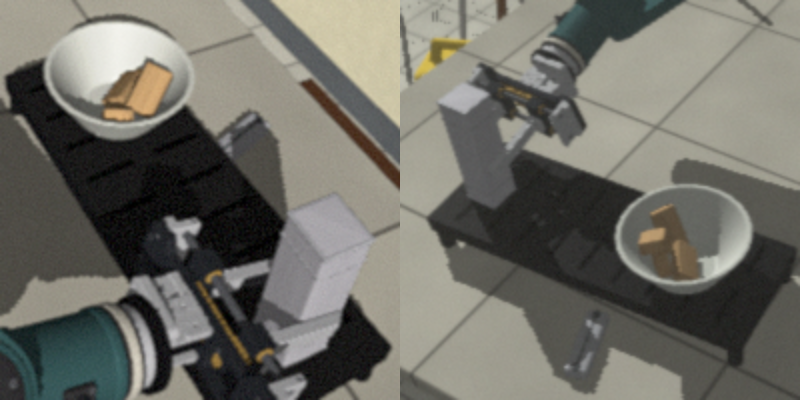

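Tin B is standing upright near the tier's far end (scene half (480,150)), still held. Release it, then do tin A.

```bash
python3 - <<'E'
from h import *
back(tilt(0,75,-1))
gA=np.array([.429,.1545])-.02*uv(106)[:2]
R2,t=stand(gA,106,(.672,-.275),0)
back(R2)
env.move_pose((.42,.05,.45),down(np.pi)); env.hold(.3)
a=camrig.get_image("side");c=camrig.get_image("scene");w=cam("wrist");im=camrig.get_image("wrist");cv2.imwrite("pics/w10.png",im)
for n,i in(("side",a),("scene",c)): print(n,bowlfit(cam(n),i,np.array([.66,-.062]),.132))
v=np.hstack([cv2.resize(a[180:380,270:470],None,fx=2,fy=2),cv2.resize(c[90:290,130:330],None,fx=2,fy=2)]);cv2.imwrite("pics/m5.png",v)
print(env.read_state()["time_s"])
E
```

```text
touch False
w 0.04971687397091756
f [-0.1239 -0.5882 -8.1958] t [ 0.5613  0.2203 -0.0372]
set True
dz [-0.0001 -0.0003 -0.0028] f [-0.0607 -0.5083  5.0986]
side (array([ 0.6313, -0.0791]), 63, np.int64(54))
scene (array([ 0.6336, -0.0753]), 33, np.int64(33))
89.2667
```

View pics/m5.png

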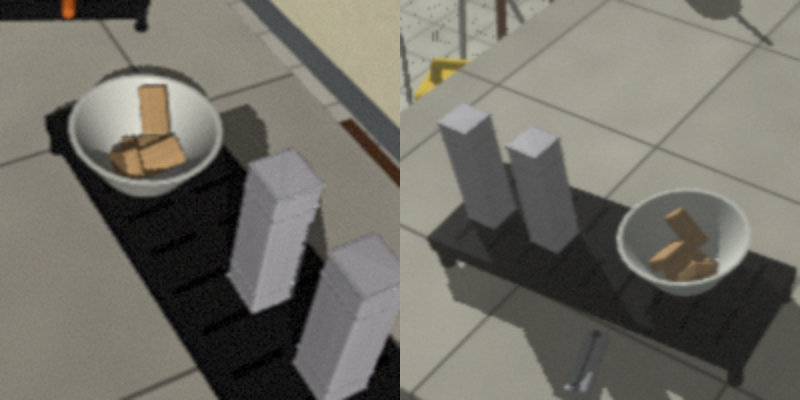

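The second picture pair shows both tins upright on the tier (scene half (475,165),(545,190)). The bowl has been knocked to about (0.632,-0.077). It is still fully on the tier with all four blocks inside, and the arm is clear of everything.

```bash
python3 -c "
from h import *
print(env.sign_off())"
```

```text
the job is handed in; nothing more can be done
None
```

The job is handed in at about 90 s of the 210 s: all four cedar blocks are in the bowl on the tier, and both tins stand upright beside it, heavy end down. The bowl was knocked about 3 cm along the way but is still fully on the tier, so I left it there.

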